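Hang the narrow caddy on the desk rail and slide it to the index pin

ROBOT

A 6-joint arm with a two-finger parallel gripper is mounted at the origin on a cart in front of the work surface, level with it; the furniture and walls round the work are solid. World frame = base frame: x ahead of the robot, y to its left, z up, the work surface at z = 0. Lengths are in mm, angles in rad, forces in N, time in s.
With the tool pointing down it reaches from about 300 to 875 mm from the base axis. Payload 4.2 kg.
Tool frame: the origin (TCP) lies at the very end of the fingers, on their centre line; the grasp point (between the pads) lies 19 mm behind it (grasp_offset is the distance from the TCP to the grasp point, in mm); z points along the fingers, x is the direction in which the jaws open and shut, and the axes are right-handed (so a half turn about z gives the same grasp; the last joint's range is limited). The gripper opens to 85 mm and grips with 20 to 120 N. Pads are 22 mm wide; open, the fingers measure 114 mm over their backs; the gripper's body (76 mm by 85 mm) begins 54 mm behind the grasp point. The pads swing forward as they close: fully open they stand 13 mm farther back than shut.
Start: joints at [-1.18, 0.32, 1.565, -0, 1.257, -0.02], TCP at [229.626, -527.175, 231.338] pointing down, gripper open.
Joint ranges: [-3.11, 3.11], [-0.84, 2.01], [0.21, 2.61], [-1.34, 4.49], [0.05, 2.63], [-2.56, 2.56]. Speed limits (rad/s): [2.57, 2.57, 3.14, 3.14, 3.14, 3.14].

INTERFACE

Orientations are given as [roll, pitch, yaw] about the fixed x, y, z axes, in that order (R = Rz(yaw) Ry(pitch) Rx(roll)).
In Python, from workcell import read_state, get_image, sign_off, grasp_offset gives the robot as it stands.
- The arm moves only by the tool send_rows, never from a script. Its arguments are lists of equal length, an entry for each row: "jaw": the gripper's target within -1 to 1 (shut at 1, half-way at 0, fully open at -1); "travel": the shift along the world's x, y, z in cm, a list of three; "spin": the turn about the world's z in rad. A call has 1 to 8 rows; each row shifts and turns the commanded pose from where the row before left it; what a row does not reach is not made up. A row lasts 1/8 s, in which the tool goes at most 62.5 mm and 10.7 degrees, less where a joint would pass 70% of its speed; a pose out of reach is approached as far as the arm can. A call with a gripper value outside its range is refused whole. The fingers move at their own pace and stop on an object; "force" is the grip in N (left out, the last holds). Time passes only in rows, so rows that do not move let the fingers close. It gives the time, the measured TCP pose, the force and the opening at its end, in the units of the state.
- read_state(): the state, without advancing time (a new reading comes with each control period).
- get_image(name): name is "side" or "top"; returns a dict with "image" (480x640x3 uint8, red, green, blue), "z_map" (480x640 float32, mm along the optical axis (not along the pixel's ray), 0 where there is no reading), "fx", "fy", "cx", "cy" (pixels), "extrinsics" (4x4, takes a point from camera to world coordinates). Camera axes: x right, y up, looking along -z (the intrinsics and any distortion apply to the point x, -y, -z); pixel columns grow to the right and rows downward; lengths in mm; the calibration is good to about 2 mm. A picture is of the moment at which its call begins.
- sign_off(): hands the job in, once; it reports no verdict.
The state is a dict: "t": time; "joints": joint angles; "qvel": joint speeds; "joint_torque": joint torques, N m; "eef_pos": TCP position; "ee_rot": TCP orientation; "wrist_force": force on the tool from outside, world axes, zero at the start; "moment": the same for the moment, N m; "finger_gap": finger opening in mm.
Only numpy, scipy, OpenCV 4.12 (cv2) and the standard library are available. Lean on these libraries where they do the work, as an engineer would, in place of code of your own. Each camera call takes 0.05 s, during which the arm holds its last target.

TASK

Two saddle-shaped caddies stand on the desk. Take the narrower one, hook it over the desk rail in the left third of the rail, then slide it along, keeping it hooked on the rail all the way, until it is centred at the small brass index pin; let go and leave it hanging upright and still. Leave the wider caddy standing where it is.

Things in the scene. Friction and masses are not known exactly. Their poses are not given: they have to be found in the camera images.
- narrow_caddy: Caddy to hang: grey sheet-metal saddle, 50 mm wide (its y), 82 mm deep (x), about 0.16 kg, standing on its legs. Origin: centre of underside, z up. End view: inverted U open below, 36 mm wide inside, pocket of cards outside each leg; roof slopes 60 deg from z 45 to inner ridge z 76 mm (along y). Dark wooden grip on top: x 14, y 34 mm, z 80 to 114. Hangs with y along the rail, either way round.
- narrow_caddy_ridge (a point): Middle of the narrow caddy's inner ridge, 76 mm above its underside; axes as the caddy's. When hung it comes to rest over the rail, 6 mm above the rail's top, because the 12 mm tube wedges between the roof slopes.
- wide_caddy: The caddy to leave alone: the same in profile, height and grip, but 96 mm wide along its y. Origin: centre of its underside.
- desk_rail: Fixed rail: wooden foot 124 (x) by 410 (y) by 16 mm, carrying a bent round steel tube, 12 mm diameter, like a wide gate. Origin: centre of the foot's underside; y along the rail, +y = left end seen from the robot, x away from it. Level run y -165 to +165 mm, top at z 156; uprights at y -185 and +185, no higher. Left third: y +55 to +165.
- rail_top (a point): Top of the tube at the middle of the rail (y = 0), 156 mm above the desk; axes as desk_rail.
- index_pin: The mark: small fixed upright brass pin with ball head, 42 mm high, on the front edge of the rail's foot, 50 mm in front of the tube, in the right half. Origin: centre of its underside; axes as desk_rail. The caddy's middle must come level with it along the rail (same y in the desk_rail frame).

How it is judged:
By the outcome, as a careful person would: the job done as asked, in the order asked, and still so for the second after the job is handed in, with the robot touching nothing.
It also fails if it takes over 45 s, if anything falls off the work surface, if the arm or the gripper's body presses on something with over 40 N, if the wrist force passes 120 N, or if a joint passes its speed limit or range.

## Working session

There is one attempt and no reset: what is moved stays moved. The work goes in short steps, Python scripts to look and compute and a tool call to move; the robot and the scene stay as the last step left them, time stands still between calls to the robot, and variables do not carry over. Pictures are saved under pics/ and viewed, and the job is handed in when it is done.

Besides the shell and the picture viewer there is one more tool, called after ">>>" as name([rows], argument=value, ...), one row to a line, values as JSON. send_rows: Moves the arm, as the interface text tells. Its arguments: {"type":"object","properties":{"jaw":{"type":"array","items":{"type":"number"}},"travel":{"type":"array","items":{"type":"array","items":{"type":"number"}}},"spin":{"type":"array","items":{"type":"number"}},"force":{"type":"number"}},"required":["jaw","travel","spin"]}

```bash
mkdir -p pics; ls
cat > h.py <<'E'
import numpy as np, cv2, pickle
from workcell import *
def grab(tag):
    for n in("side","top"):
        d=get_image(n); pickle.dump(d,open(f"{n}.pkl","wb"))
        cv2.imwrite(f"pics/{n}_{tag}.png",d["image"][:,:,::-1])
def load(n): return pickle.load(open(f"{n}.pkl","rb"))
def cloud(d):
    z=d["z_map"].astype(float);v,u=np.mgrid[0:480,0:640]
    P=np.stack([(u-d["cx"])/d["fx"]*z,-(v-d["cy"])/d["fy"]*z,-z],-1)
    E=np.array(d["extrinsics"]);W=P@E[:3,:3].T+E[:3,3];W[z==0]=np.nan;return W
E
python3 - <<'E'
from h import *
grab("a")
s=read_state();print(s);print(grasp_offset)
for n in("side","top"):
    d=load(n);print(n,[k for k in d],d["fx"],d["fy"],d["cx"],d["cy"],np.round(d["extrinsics"],3).tolist(),[d[k] for k in d if 'dist' in k])
E
```

```text
pics
{'t': 0.1, 'joints': array([-1.18001891e+00,  3.20253853e-01,  1.56556574e+00, -2.96938220e-06,
        1.25742765e+00, -1.99759102e-02]), 'qvel': array([ 0.00124925,  0.00092787, -0.0032092 ,  0.00106394,  0.00039993,
        0.00353445]), 'joint_torque': array([ 3.25962937e-04, -4.16409266e+01, -2.34705198e+01,  2.44664176e-05,
        4.85276178e-03, -6.26873486e-06]), 'eef_pos': array([ 229.44352016, -526.76173528,  230.54809948]), 'ee_rot': array([-3.14156243e+00,  1.65431899e-03, -1.16004206e+00]), 'wrist_force': array([ 0.11527244,  0.5936521 , -0.13893221]), 'moment': array([-0.03240714,  0.01056536,  0.05845517]), 'finger_gap': 85.38094745584343}
18.700000000000003
side ['image', 'z_map', 'fx', 'fy', 'cx', 'cy', 'extrinsics'] 605.5765032015723 605.5765032015723 322.4683810799758 239.113494827561 [[0.998, 0.051, -0.041, 478.203], [-0.063, 0.579, -0.813, -766.598], [-0.017, 0.814, 0.581, 671.762], [0.0, 0.0, 0.0, 1.0]] []
top ['image', 'z_map', 'fx', 'fy', 'cx', 'cy', 'extrinsics'] 615.2228851027747 615.2228851027747 313.44980418469913 235.8877071386708 [[0.011, 0.994, -0.105, 407.703], [-1.0, 0.011, 0.001, 16.901], [0.002, 0.105, 0.995, 1242.727], [0.0, 0.0, 0.0, 1.0]] []
```

View pics/side_a.png

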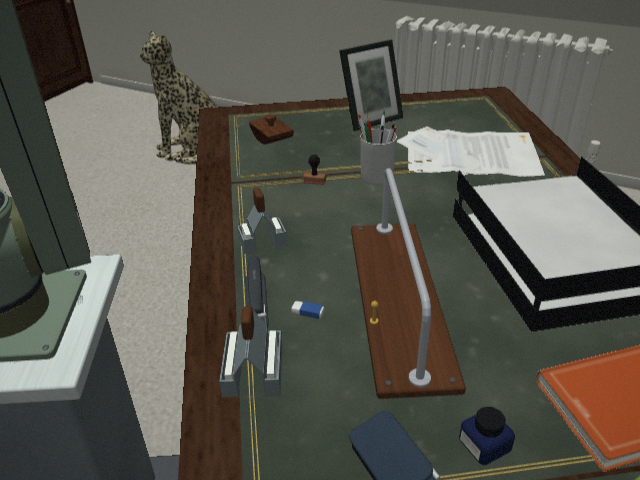

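View pics/top_a.png

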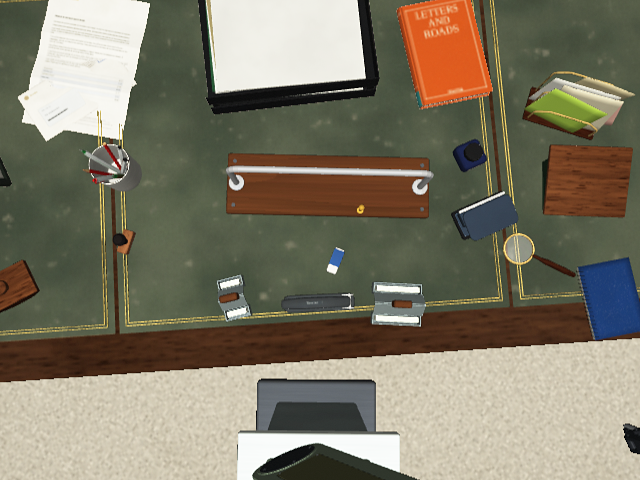

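The side view shows the narrow caddy at about (260,220) and the wide one at (250,350). The rail runs from (388,172) to (425,305), with the pin at (374,312). In the top view the narrow grip is at (231,297), the wide grip at (402,304), the pin head at (361,209), and the tube runs along rows 170–174. Next I'll measure these.

Run:
```python
from h import *
for n in("top","side"):
    d=load(n);W=cloud(d);im=d["image"];hsv=cv2.cvtColor(im,cv2.COLOR_RGB2HSV)
    def box(r):
        m=np.zeros((480,640),bool);m[r[1]:r[3],r[0]:r[2]]=1;return m
    def show(nm,m):
        P=W[m];P=P[~np.isnan(P[:,0])]
        r=cv2.minAreaRect(P[:,:2].astype(np.float32))
        print(n,nm,len(P),"med",np.round(np.median(P,0),1),"rect",np.round(r[0],1),np.round(r[1],1),round(r[2],1),"z",np.round(np.percentile(P[:,2],[2,98]),1))
    R={"top":[("nar",(212,270,255,325)),("wide",(368,278,428,330)),("rail",(222,160,436,195)),("pin",(350,200,370,216))],
       "side":[("nar",(235,180,290,250)),("wide",(215,298,290,400)),("rail",(370,160,440,385)),("pin",(366,296,382,326))]}[n]
    z=W[...,2]
    for nm,b in R:
        m=box(b)
        if nm in("nar","wide"):
            show(nm+" grip",m&(z>98)&(z<125)); show(nm+" all",m&(z>12)&(z<125))
            show(nm+" upper",m&(z>30)&(z<125))
        if nm=="rail":
            mm=m&(z>145)&(z<170);show("rail",mm);P=W[mm];
            pm=P[:,:2].mean(0);u,s,v=np.linalg.svd(P[:,:2]-pm,full_matrices=0);print(pm,v[0],np.arctan2(v[0][1],v[0][0]), (P[:,:2]-pm)@v[0] .min() if 0 else np.ptp((P[:,:2]-pm)@v[0]), np.percentile(P[:,2],[50,95]))
        if nm=="pin":
            mm=m&(hsv[...,0]>18)&(hsv[...,0]<35)&(hsv[...,1]>120);
            print(np.argwhere(mm).mean(0)[::-1]);show("pin",mm);show("pinhead",mm&(z>36))
    # foot by colour
    b=(222,150,435,220) if n=="top" else (345,220,470,400)
    m=box(b)&(z>8)&(z<24);show("foot",m)
```

```text
top nar grip 148 med [412.7 170.4 112.8] rect [412.8 170.9] [14.  33.6] 14.4 z [100.3 117.7]
top nar all 1001 med [412.5 169.5  49.8] rect [412.9 170.9] [82.1 50.4] 14.7 z [ 16.3 115.1]
top nar upper 918 med [411.3 169.5  52.9] rect [413.  170.9] [81.7 50.4] 14.6 z [ 31.2 115.3]
top wide grip 141 med [ 405.  -148.2  112.8] rect [ 404.3 -148.3] [12.8 32.7] 0.6 z [102.6 117.1]
top wide all 1857 med [ 404.6 -146.8   51.3] rect [ 404.6 -148.8] [96.5 82. ] 87.7 z [ 17.8 114.2]
top wide upper 1754 med [ 404.6 -147.    53. ] rect [ 404.6 -148.8] [96.5 82. ] 87.7 z [ 31.4 114.4]
top rail 1343 med [641.  -11.1 154.3] rect [642.  -12.2] [371.5  13.2] 89.3 z [147.9 159.2]
[641.31553147 -11.88946335] [-0.01316828 -0.99991329] -1.5839649856090428 371.4877761794851 [154.28864478 158.47480022]
[360.14583333 208.8125    ]
top pin 48 med [589.3 -76.2  28.2] rect [589.7 -76.5] [10.3 11.5] 89.6 z [16.6 60.2]
top pinhead 23 med [590.2 -76.5  55.6] rect [590.3 -76.9] [8.2 8.1] 1.3 z [49.9 61. ]
top foot 10555 med [633.2 -11.2  15.7] rect [642.2 -11.8] [409.2 125.5] 89.3 z [10.4 21.2]
side nar grip 139 me
[... 375 characters left out ...]
l 3560 med [ 409.5 -163.8   40.5] rect [ 404.9 -114.2] [173.9  82.3] 87.7 z [ 14.6 113.5]
side wide upper 2932 med [ 408.6 -160.9   47.8] rect [ 404.9 -114.2] [173.9  82.3] 87.7 z [ 31.1 113.7]
side rail 1188 med [639.  -67.4 154.3] rect [640.8 -17.7] [366.3  12.4] 89.3 z [147.1 156.9]
[639.30211095 -53.34536857] [-0.011296  -0.9999362] -1.5820925631320015 366.27760236972256 [154.26350053 156.49707317]
[373.87804878 312.64227642]
side pin 123 med [589.5 -81.2  35.1] rect [594.1 -57.4] [58.4 11.2] 78.9 z [16.6 58.1]
side pinhead 60 med [589.4 -81.4  53.8] rect [589.9 -79.8] [11.6  9.3] 52.4 z [38.  58.9]
side foot 11689 med [633.2 -73.7  15.6] rect [688.  -10.6] [422. 219.] 89.2 z [11.3 21. ]
```

>>> send_rows([
  [2, 4, 0],
  [2, 4, 0],
  [2, 4, 0],
  [2, 4, 0],
  [2, 4, 0],
  [2, 4, 0],
  [2, 4, 0],
  [2, 4, 0],
], jaw=[-1, -1, -1, -1, -1, -1, -1, -1], spin=[0.09, 0.09, 0.09, 0.09, 0.09, 0.09, 0.09, 0.09], force=40)

```text
t: 1.1
eef_pos: [389.9, -205.7, 231.1]
ee_rot: [-3.142, 0.0, -0.437]
wrist_force: [0.2, -0.2, 0.4]
finger_gap: 85.0
```

>>> send_rows([
  [0.3, 5, 0],
  [0.3, 5, 0],
  [0.3, 5, 0],
  [0.3, 5, 0],
  [0.3, 5, 0],
  [0.3, 5, 0],
  [0.3, 4, 0],
  [0.3, 3, 0],
], jaw=[-1, -1, -1, -1, -1, -1, -1, -1], spin=[0.09, 0.09, 0.09, 0.09, 0.09, 0.09, 0.09, 0.06])

```text
t: 2.1
eef_pos: [413.2, 164.5, 231.0]
ee_rot: [3.142, 0.001, 0.254]
wrist_force: [0.1, 0.5, -0.5]
finger_gap: 85.3
```

>>> send_rows([
  [-0.05, 0.6, -2],
  [0, 0, -4],
  [0, 0, -3.5],
  [0, 0, -3],
  [0, 0, -2],
  [0, 0, 0],
], jaw=[-1, -1, -1, -1, -1, -1], spin=[0, 0, 0, 0, 0, 0])

```text
t: 2.85
eef_pos: [411.8, 168.3, 85.0]
ee_rot: [3.141, 0.004, 0.25]
wrist_force: [0.3, -0.1, -0.9]
finger_gap: 85.6
```

Run:
```python
from h import *
grab("b")
print(read_state()["eef_pos"])
d=load("side");W=cloud(d)
a=cv2.imread("pics/side_b.png")[150:270,190:350];cv2.imwrite("pics/side_b2.png",cv2.resize(a,None,fx=4.5,fy=4.5,interpolation=cv2.INTER_CUBIC))
```

```text
[413.41840869 168.9459809   86.71757275]
```

View pics/side_b2.png

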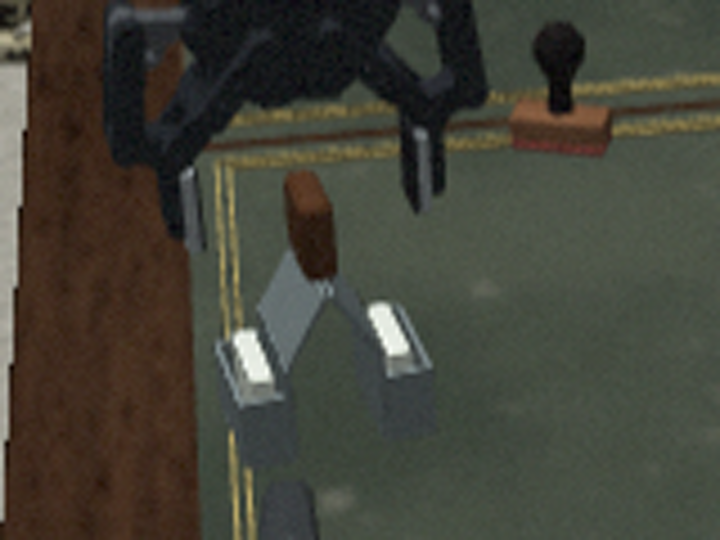

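The fingers straddle the grip, which sits at about (310,225) in the 4.5x crop, with the jaws centred on either side. Closing now.

>>> send_rows([
  [0, 0.15, -0.2],
  [0, 0, 0],
  [0, 0, 0],
  [0, 0, 0],
  [0, 0, 0],
  [0, 0, 0],
  [0, 0, 0],
  [0, 0, 0],
], jaw=[-1, 1, 1, 1, 1, 1, 1, 1], spin=[0, 0, 0, 0, 0, 0, 0, 0], force=40)

```text
t: 3.95
eef_pos: [413.2, 170.4, 84.5]
ee_rot: [-3.141, -0.0, 0.25]
wrist_force: [-0.4, 1.1, 2.7]
finger_gap: 13.2
```

>>> send_rows([
  [0, 0, 0],
  [0, 0, 1],
  [0, 0, 2],
  [0, 0, 3.5],
  [0, 0, 4],
  [0, 0, 4],
  [0, 0, 3.5],
  [0, 0, 2],
], jaw=[1, 1, 1, 1, 1, 1, 1, 1], spin=[0, 0, 0, 0, 0, 0, 0, 0])

```text
t: 4.95
eef_pos: [413.4, 170.3, 286.5]
ee_rot: [-3.142, -0.003, 0.25]
wrist_force: [0.4, 0.5, -3.1]
finger_gap: 13.1
```

>>> send_rows([
  [2, -1, 0],
  [3.5, -1.2, 0],
  [4, -1.5, 0],
  [4, -1.5, 0],
  [4, -1.5, 0],
  [3, -1, 0],
  [2.5, -1, 0],
  [0, 0, 0],
], jaw=[1, 1, 1, 1, 1, 1, 1, 1], spin=[-0.03, -0.04, -0.04, -0.04, -0.04, -0.04, -0.03, 0])

```text
t: 5.95
eef_pos: [644.7, 81.4, 281.4]
ee_rot: [3.14, 0.003, -0.013]
wrist_force: [-1.0, -0.4, -2.0]
finger_gap: 13.3
```

Run:
```python
from h import *
grab("c")
s=read_state();print(s["eef_pos"],s["ee_rot"],s["wrist_force"],s["moment"])
a=cv2.imread("pics/side_c.png")[70:330,290:510];cv2.imwrite("pics/side_c2.png",cv2.resize(a,None,fx=2.3,fy=2.3,interpolation=cv2.INTER_CUBIC))
a=cv2.imread("pics/top_c.png")[90:240,190:450];cv2.imwrite("pics/top_c2.png",cv2.resize(a,None,fx=3,fy=3,interpolation=cv2.INTER_CUBIC))
```

```text
[642.92735218  82.60645018 282.5862686 ] [ 3.14123525e+00  3.12136831e-03 -1.09203768e-02] [-0.03894219 -0.30511188 -1.34103197] [-0.08182072  0.07726616  0.02328197]
```

View pics/side_c2.png

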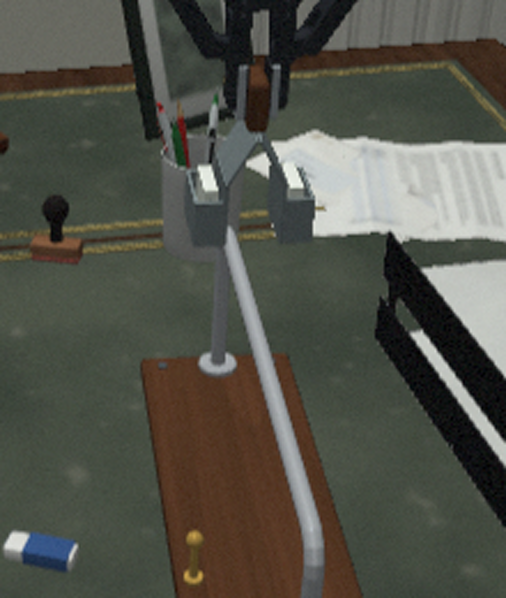

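View pics/top_c2.png

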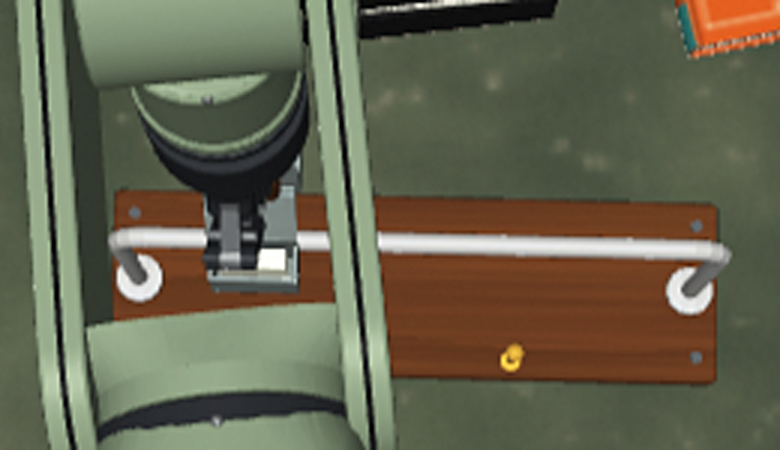

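The caddy hangs upright in the jaws at about (250,190) in the side crop, above and clear of the tube. I'll check its x extent and yaw against the tube before lowering.

Run:
```python
from h import *
d=load("side");W=cloud(d);z=W[...,2]
m=np.zeros((480,640),bool);m[120:185,360:440]=1
m&=(z>195)&(z<262)&(W[...,0]>590)&(W[...,0]<700)&(W[...,1]>40)&(W[...,1]<125)
P=W[m]
for a,b in((205,220),(220,235),(235,250)):
    Q=P[(P[:,2]>a)&(P[:,2]<b)];print(a,len(Q),Q.min(0).round(1),Q.max(0).round(1),cv2.minAreaRect(Q[:,:2].astype(np.float32)))
f=W[m&(W[...,1]<65)]  # end face
print(f.min(0),f.max(0),np.polyfit(f[:,0],f[:,1],1))
# left/right leg bottoms
for s,lo,hi in(("near",595,625),("far",660,690)):
    Q=P[(P[:,0]>lo)&(P[:,0]<hi)&(P[:,1]<70)];print(s,Q.min(0).round(1),Q.max(0).round(1))
```

```text
205 346 [601.4  50.9 205. ] [683.6 107.5 220. ] ((642.7390747070312, 78.98503875732422), (54.5980224609375, 83.0592041015625), 88.35405731201172)
220 474 [601.4  52.1 220. ] [683.7 107.2 235. ] ((642.635009765625, 79.32823181152344), (54.45594024658203, 81.9863510131836), 88.8987808227539)
235 288 [608.6  52.3 235. ] [676.6 105.8 249.8] ((642.7723999023438, 79.01930236816406), (52.082088470458984, 68.30882263183594), 87.76110076904297)
[601.41024259  50.92110449 196.08374967] [683.63600388  64.97053617 261.64065186] [-1.00460892e-02  6.35050282e+01]
near [601.4  52.5 196.1] [624.7  69.8 247.4]
far [660.3  50.9 196.5] [683.6  69.8 247.2]
```

>>> send_rows([
  [-0.05, 0, -1],
  [0, 0, -2],
  [0, 0, -2],
  [0, 0, -2],
  [0, 0, -1.5],
  [0, 0, -1],
  [0, 0, -0.7],
  [0, 0, 0],
], jaw=[1, 1, 1, 1, 1, 1, 1, 1], spin=[0, 0, 0, 0, 0, 0, 0, 0])

```text
t: 7.05
eef_pos: [642.5, 83.3, 182.1]
ee_rot: [3.142, 0.0, -0.01]
wrist_force: [0.7, 0.2, -1.7]
finger_gap: 13.5
```

>>> send_rows([
  [0, 0, -0.3],
  [0, 0, -0.2],
  [0, 0, -0.2],
  [0, 0, -0.1],
  [0, 0, 0],
], jaw=[1, 1, 1, 1, 1], spin=[0, 0, 0, 0, 0])

```text
t: 7.68
eef_pos: [642.6, 83.3, 174.3]
ee_rot: [3.142, -0.0, -0.01]
wrist_force: [-0.5, 0.5, -2.3]
finger_gap: 13.3
```

Commanded z is about 174 and there's no contact yet, so I'll go down in finer steps.

>>> send_rows([
  [0, 0, -0.2],
  [0, 0, 0],
  [0, 0, 0],
], jaw=[1, 1, 1], spin=[0, 0, 0])

```text
t: 8.05
eef_pos: [642.7, 83.3, 172.4]
ee_rot: [3.142, -0.0, -0.01]
wrist_force: [0.4, -0.2, -1.0]
finger_gap: 13.6
```

>>> send_rows([
  [0, 0, -0.1],
  [0, 0, 0],
  [0, 0, 0],
], jaw=[1, 1, 1], spin=[0, 0, 0])

```text
t: 8.43
eef_pos: [643.1, 83.3, 171.6]
ee_rot: [-3.141, -0.001, -0.01]
wrist_force: [1.5, -0.5, 0.5]
finger_gap: 13.3
```

>>> send_rows([
  [0, 0, -0.1],
  [0, 0, 0],
  [0, 0, 0],
], jaw=[1, 1, 1], spin=[0, 0, 0])

```text
t: 8.8
eef_pos: [643.3, 83.3, 170.8]
ee_rot: [-3.141, -0.002, -0.01]
wrist_force: [3.6, 0.0, 2.5]
finger_gap: 13.4
```

Run:
```python
from h import *
grab("d")
s=read_state();print(s["eef_pos"],s["ee_rot"],s["wrist_force"],s["moment"])
a=cv2.imread("pics/side_d.png")[110:270,330:490];cv2.imwrite("pics/side_d2.png",cv2.resize(a,None,fx=3.7,fy=3.7,interpolation=cv2.INTER_CUBIC))
```

```text
[643.34417468  83.38554797 170.83889486] [-3.14137259e+00 -2.10923682e-03 -1.00478034e-02] [ 3.70410503 -0.4565873   1.93378095] [ 0.05889695 -0.65817706 -0.08436832]
```

View pics/side_d2.png

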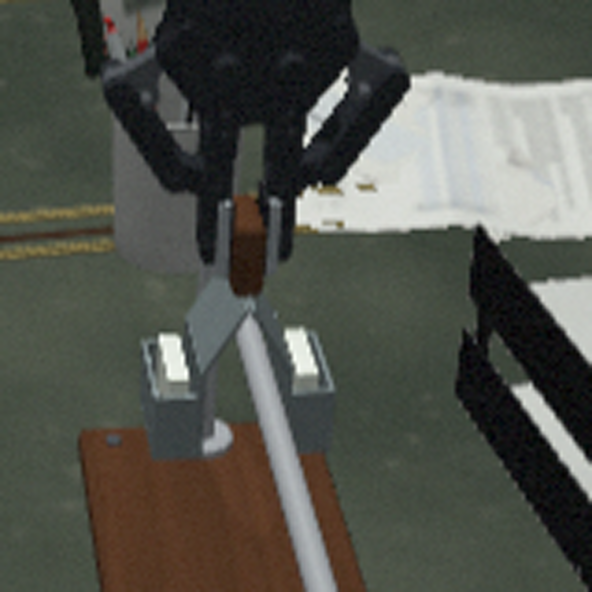

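The caddy is hooked over the tube, with the ridge at (245,310) in the crop. The force on it is +x, so the tube lies slightly beyond the caddy's centre; I'll shift to match.

>>> send_rows([
  [0.1, 0, 0],
  [0, 0, 0],
  [0, 0, 0],
], jaw=[1, 1, 1], spin=[0, 0, 0])

```text
t: 9.28
eef_pos: [643.7, 83.4, 170.4]
ee_rot: [-3.142, -0.0, -0.01]
wrist_force: [2.3, 0.3, 2.0]
finger_gap: 13.2
```

>>> send_rows([
  [0.07, 0, 0],
  [0, -0.5, 0],
  [-0.01, -1, 0],
  [-0.01, -1, 0],
  [-0.02, -1, 0],
  [-0.01, -1, 0],
  [-0.01, -0.5, 0],
  [0, 0, 0],
], jaw=[1, 1, 1, 1, 1, 1, 1, 1], spin=[0, 0, 0, 0, 0, 0, 0, 0])

```text
t: 10.28
eef_pos: [643.1, 33.8, 170.3]
ee_rot: [-3.14, 0.001, -0.01]
wrist_force: [-1.0, 3.6, 3.6]
finger_gap: 13.3
```

>>> send_rows([
  [0, -0.5, 0.05],
  [-0.01, -1, 0],
  [-0.02, -1.5, 0],
  [-0.02, -1.5, 0],
  [-0.02, -1.5, 0],
  [-0.02, -1.5, 0],
  [-0.02, -1, 0],
  [0, 0, 0],
], jaw=[1, 1, 1, 1, 1, 1, 1, 1], spin=[0, 0, 0, 0, 0, 0, 0, 0])

```text
t: 11.28
eef_pos: [642.2, -53.4, 170.6]
ee_rot: [3.14, 0.001, -0.011]
wrist_force: [-2.3, -1.1, -0.8]
finger_gap: 13.6
```

Run:
```python
from h import *
grab("e")
s=read_state();print(s["eef_pos"],s["ee_rot"],s["wrist_force"],s["moment"])
a=cv2.imread("pics/side_e.png")[150:390,320:500];cv2.imwrite("pics/side_e2.png",cv2.resize(a,None,fx=2.5,fy=2.5,interpolation=cv2.INTER_CUBIC))
a=cv2.imread("pics/top_e.png")[90:240,190:450];cv2.imwrite("pics/top_e2.png",cv2.resize(a,None,fx=3,fy=3,interpolation=cv2.INTER_CUBIC))
```

```text
[642.28616146 -52.40400376 170.70896403] [ 3.14031610e+00  7.67582571e-04 -9.96595980e-03] [-1.81577714 -2.11215189 -0.21247346] [-0.34100311  0.46336316 -0.06853121]
```

View pics/side_e2.png

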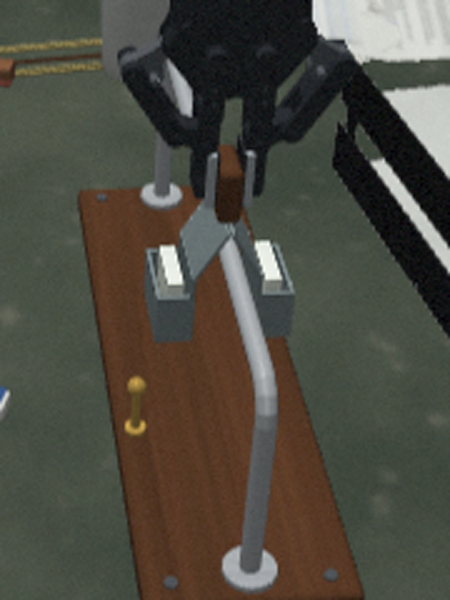

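View pics/top_e2.png

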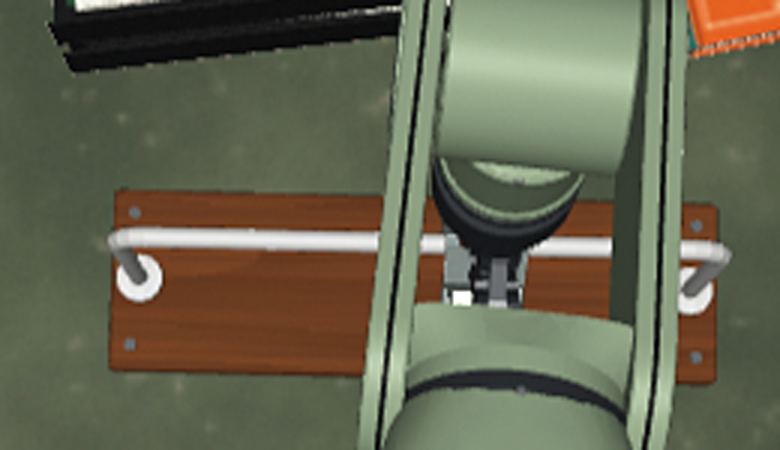

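The caddy is still hooked, at (220,270) in the side crop, and moving towards the pin at (136,385). Now I'll measure the remaining distance in the rail frame.

```bash
cat >> h.py <<'E'
yw=-0.0122
C=np.array([642.,-12.]);ey=np.array([-np.sin(yw),np.cos(yw)]);ex=np.array([np.cos(yw),np.sin(yw)])
def ray(d,uv,z):
    E=np.array(d["extrinsics"]);v=E[:3,:3]@np.array([(uv[0]-d["cx"])/d["fx"],-(uv[1]-d["cy"])/d["fy"],-1.]);o=E[:3,3]
    return o+v*(z-o[2])/v[2]
def railxy(P): Q=np.asarray(P)[...,:2]-C; return np.stack([Q@ex,Q@ey],-1)
E
python3 - <<'E'
from h import *
import pickle
d=load("side");im=d["image"];hsv=cv2.cvtColor(im,cv2.COLOR_RGB2HSV);W=cloud(d)
m=np.zeros((480,640),bool);m[296:328,366:384]=1
m&=(hsv[...,0]>15)&(hsv[...,0]<38)&(hsv[...,1]>110)
v,u=np.nonzero(m);
for r in range(v.min(),v.max()+1): print(r,u[v==r].min(),u[v==r].max(),end="; ")
print()
h=v<v.min()+8;uv=((u[h].min()+u[h].max())/2,(v[h].min()+v[h].max())/2);print(uv)
for z in(53,54): print("side pin",z,ray(d,uv,z),railxy(ray(d,uv,z)))
P=W[m];P=P[P[:,2]>47];print("depth head",railxy(P).min(0),railxy(P).max(0),P[:,2].max())
t=pickle.load(open("top.pkl","rb"));ti=t["image"]
# top occluded now -> use pic a
ti=cv2.cvtColor(cv2.imread("pics/top_a.png"),cv2.COLOR_BGR2HSV)
m=np.zeros((480,640),bool);m[200:216,350:370]=1;m&=(ti[...,0]>15)&(ti[...,0]<38)&(ti[...,1]>110)
print("\n".join("".join('#' if x else '.' for x in r) for r in m[200:216,350:370]))
# caddy end face
z=W[...,2];xr=railxy(W)
m=(z>90)&(z<150)&(abs(xr[...,0])<45)&(xr[...,1]>-120)&(xr[...,1]<30)&(abs(xr[...,0])>20)
for a,b in((-42,-25),(25,42)):
    for z0 in(92,105,118):
        k=(z>z0)&(z<z0+12)&(xr[...,0]>a)&(xr[...,0]<b)&m;Q=xr[k];print(a,z0,len(Q),np.percentile(Q[:,1],[2,20,50,80,98]).round(1),Q[:,0].min().round(1),Q[:,0].max().round(1))
E
```

```text
300 373 375; 301 372 376; 302 371 377; 303 371 378; 304 371 378; 305 371 378; 306 371 377; 307 372 377; 308 373 376; 309 373 376; 310 373 375; 311 373 375; 312 372 376; 313 372 375; 314 372 375; 315 372 375; 316 372 375; 317 371 375; 318 370 377; 319 370 377; 320 370 378; 321 370 377; 322 370 377; 323 370 377; 324 371 376; 
(np.float64(374.5), np.float64(303.5))
side pin 53 [590.51441334 -77.06429669  53.        ] [-50.68799042 -65.68756325]
side pin 54 [590.33290319 -78.17867266  54.        ] [-50.85589202 -66.80407065]
depth head [-56.66058654 -74.56554852] [-45.77265006 -63.06146961] 59.502216232681576
....................
....................
....................
....................
...........##.......
.........#####......
.........#####......
........#######.....
.......########.....
.......#######......
.......#######......
.......#######......
.......######.......
........####........
....................
....................
-42 92 99 [-69.1 -67.9 -66.5 -48.4 -24.4] -42.0 -25.1
-42 105 136 [-69.1 -67.7 -66.  -35.4 -19.9] -42.0 -25.1
-42 118 211 [-68.2 -61.2 -48.2 -32.3 -20. ] -42.0 -25.1
25 92 63 [-69.  -67.5 -66.6 -65.8 -64.1] 25.1 40.6
25 105 87 [-68.8 -67.6 -66.3 -55.3 -22.9] 25.1 40.5
25 118 159 [-67.1 -61.  -49.  -32.5 -21.1] 25.0 39.8
```

>>> send_rows([
  [0.05, -0.4, 0],
  [-0.01, -0.6, 0],
  [-0.01, -0.6, 0],
  [-0.01, -0.5, 0],
  [0, -0.3, 0],
  [0, 0, 0],
  [0, 0, 0],
], jaw=[1, 1, 1, 1, 1, 1, 1], spin=[0, 0, 0, 0, 0, 0, 0])

```text
t: 12.25
eef_pos: [642.1, -75.1, 170.8]
ee_rot: [-3.141, 0.002, -0.01]
wrist_force: [-4.7, 1.8, 0.6]
finger_gap: 13.3
```

```bash
cat > m.py <<'E'
from h import *
import sys
grab(sys.argv[1])
s=read_state();print(s["eef_pos"],s["ee_rot"],s["wrist_force"],s["finger_gap"])
d=load("side");W=cloud(d);z=W[...,2];xr=railxy(W)
for z0 in(88,96,104,112):
  for a,b in((-42,-25),(25,42)):
    k=(z>z0)&(z<z0+8)&(xr[...,0]>a)&(xr[...,0]<b)&(xr[...,1]>-130)&(xr[...,1]<-20);Q=xr[k]
    f=Q[:,1][Q[:,1]<np.percentile(Q[:,1],10)+5]
    print(a,z0,len(Q),"face",np.median(f).round(2),"y",Q[:,1].min().round(1),Q[:,1].max().round(1))
k=(z>85)&(z<155)&(abs(xr[...,0])<46)&(xr[...,1]>-130)&(xr[...,1]<-20)&(abs(xr[...,0])>15)
print(cv2.minAreaRect(xr[k].astype(np.float32)))
E
python3 m.py f
python3 - <<'E'
from h import *
t=load("top")
for uv in((361,206.5),(361.2,207)): print("top pin",railxy(ray(t,uv,54)))
s=load("side");print("side base",railxy(ray(s,(374,321),18)), "top base",railxy(ray(t,(359.8,210.5),18)))
E
```

```text
[642.11098353 -75.03669514 170.75383844] [-3.14086559e+00  1.73413440e-03 -9.57571091e-03] [-4.5276785   2.71366333  0.66343309] 13.530789332266574
-42 88 59 face -88.77 y -90.5 -38.9
25 88 42 face -87.95 y -90.4 -85.6
-42 96 78 face -88.48 y -92.2 -39.3
25 96 38 face -88.41 y -90.5 -84.5
-42 104 85 face -88.4 y -91.2 -38.3
25 104 47 face -88.13 y -91.0 -69.2
-42 112 133 face -88.17 y -91.1 -38.5
25 112 113 face -87.7 y -90.1 -39.0
((-1.3316650390625, -64.92584228515625), (82.27759552001953, 53.93968200683594), 0.5743790864944458)
top pin [-49.64441791 -65.36904036]
top pin [-50.62202999 -65.77423953]
side base [-50.49896362 -67.1445084 ] top base [-52.2262326  -65.84534375]
```

Remaining distance is about 2 mm, and there's a small −x side load to relieve.

>>> send_rows([
  [-0.1, 0, 0],
  [0, -0.2, -0.05],
  [0, 0, 0],
  [0, 0, 0],
], jaw=[1, 1, 1, 1], spin=[0, 0, 0, 0])

```text
t: 12.85
eef_pos: [641.8, -77.6, 170.4]
ee_rot: [-3.141, -0.0, -0.01]
wrist_force: [-3.8, 2.1, 1.3]
finger_gap: 13.5
```

```bash
python3 m.py g
```

```text
[641.80398351 -77.57908765 170.40508439] [-3.14140318e+00 -3.62041382e-05 -1.00112530e-02] [-3.07630514  2.94597922  1.77581963] 13.22058985643932
-42 88 58 face -90.98 y -94.2 -51.2
25 88 40 face -90.32 y -92.7 -88.1
-42 96 67 face -90.93 y -93.2 -43.4
25 96 43 face -90.5 y -95.2 -88.4
-42 104 80 face -90.94 y -93.1 -43.3
25 104 46 face -90.54 y -92.8 -74.1
-42 112 132 face -91.02 y -94.3 -39.9
25 112 121 face -90.37 y -92.8 -40.7
((-1.237701416015625, -67.59908294677734), (54.6284294128418, 82.87860870361328), 89.38964080810547)
```

>>> send_rows([
  [-0.07, 0, 0],
  [0, 0, 0],
  [0, 0, 0],
  [0, 0, 0],
  [0, 0, 0],
  [0, 0, 0],
  [0, 0, 0],
  [0, 0, 0],
], jaw=[1, 1, 1, 0.5, 0.3, 0, 0, 0], spin=[0, 0, 0, 0, 0, 0, 0, 0], force=20)

```text
t: 13.95
eef_pos: [641.2, -77.7, 170.3]
ee_rot: [3.141, -0.0, -0.01]
wrist_force: [0.4, 0.5, 0.0]
finger_gap: 42.5
```

```bash
python3 m.py i
python3 - <<'E'
import cv2
a=cv2.imread("pics/side_i.png")[180:400,320:500];cv2.imwrite("pics/side_i2.png",cv2.resize(a,None,fx=2.7,fy=2.7,interpolation=cv2.INTER_CUBIC))
E
```

```text
[641.13802113 -77.68259606 170.32372693] [ 3.14158482e+00 -1.40139055e-04 -1.00253172e-02] [ 0.24182905 -0.28443541  0.41920005] 42.70835555582956
-42 88 67 face -91.35 y -94.1 -50.1
25 88 44 face -90.98 y -93.8 -89.5
-42 96 81 face -90.98 y -93.6 -42.3
25 96 43 face -90.96 y -95.5 -88.2
-42 104 86 face -91.06 y -93.2 -39.5
25 104 53 face -90.99 y -93.8 -72.5
-42 112 137 face -91.23 y -93.4 -42.8
25 112 111 face -90.79 y -93.6 -41.2
((-0.9878730773925781, -67.59992980957031), (54.53249740600586, 83.3429946899414), 88.60603332519531)
```

View pics/side_i2.png

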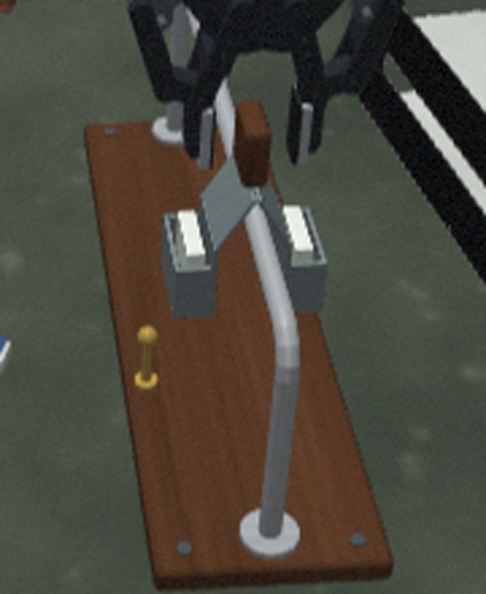

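It's released and hanging at (245,230) in the crop. I'll retreat straight up, then swing aside so the top view is clear.

>>> send_rows([
  [0, 0, 1],
  [0, 0, 2],
  [0, 0, 3],
  [0, 0, 3],
  [0, 0, 2],
  [-4, 0, 0],
  [-5, -2, 0],
  [-5, -4, 0],
], jaw=[0, 0, 0, 0, 0, -1, -1, -1], spin=[0, 0, 0, 0, 0, 0, 0, 0])

```text
t: 15.05
eef_pos: [501.1, -136.5, 281.2]
ee_rot: [3.141, -0.001, -0.007]
wrist_force: [0.7, -0.5, -0.1]
finger_gap: 85.6
```

>>> send_rows([
  [-4, -4, 0],
  [-3, -4, 0],
  [-2, -4, 0],
  [-2, -4, 0],
  [-2, -4, 0],
  [-2, -4, 0],
  [-1, -2, 0],
  [0, 0, 0],
], jaw=[-1, -1, -1, -1, -1, -1, -1, -1], spin=[-0.1, -0.1, -0.1, -0.1, -0.1, -0.1, 0, 0])

```text
t: 16.05
eef_pos: [341.7, -397.9, 280.9]
ee_rot: [3.141, -0.001, -0.613]
wrist_force: [0.1, -0.2, -0.7]
finger_gap: 85.7
```

```bash
python3 m.py j
python3 - <<'E'
from h import *
d=load("top");W=cloud(d);z=W[...,2];xr=railxy(W)
box=(abs(xr[...,0])<60)&(xr[...,1]>-140)&(xr[...,1]<10)
for nm,lo,hi,xm in(("pockets",95,145,46),("all>95",95,215,46),("grip",185,210,15)):
    k=box&(z>lo)&(z<hi)&(abs(xr[...,0])<xm)
    if nm=="pockets":k&=abs(xr[...,0])>15
    print(nm,k.sum(),cv2.minAreaRect(xr[k].astype(np.float32)),z[k].max())
E
```

```text
[ 342.47531695 -396.35337402  280.76225183] [-3.14115342e+00 -4.92663877e-04 -6.10217303e-01] [-0.33716252 -0.34716093 -0.44928684] 85.74879081741915
-42 88 64 face -91.0 y -92.8 -49.7
25 88 42 face -91.51 y -93.5 -88.0
-42 96 66 face -91.15 y -93.3 -44.4
25 96 42 face -91.18 y -92.7 -88.7
-42 104 89 face -90.85 y -93.6 -43.7
25 104 53 face -91.18 y -93.6 -46.2
-42 112 137 face -91.07 y -94.3 -38.6
25 112 114 face -90.94 y -94.0 -40.5
((-1.1724510192871094, -66.48787689208984), (82.64900970458984, 55.96628189086914), 0.0940999984741211)
pockets 738 ((0.23277664184570312, -64.87922668457031), (83.58477020263672, 50.06622314453125), 0.07466264814138412) 144.99283058616697
all>95 1606 ((0.13354110717773438, -65.13475799560547), (126.44627380371094, 95.2871322631836), 54.681941986083984) 202.15953175303548
grip 180 ((-0.34724903106689453, -64.70233154296875), (33.272308349609375, 15.536250114440918), 89.93890380859375) 202.15953175303548
```

View pics/top_j.png

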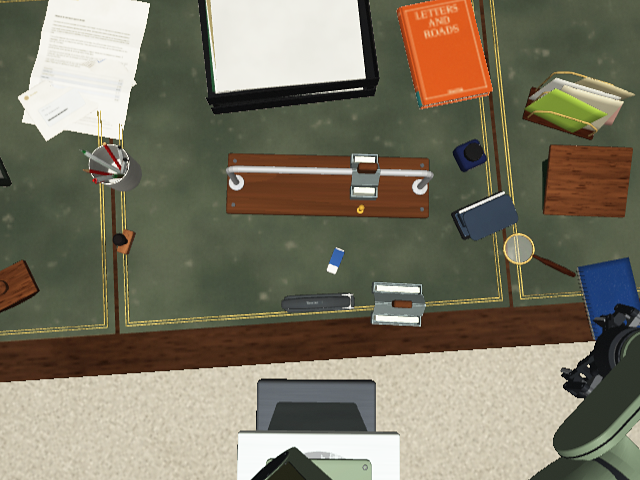

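View pics/side_j.png

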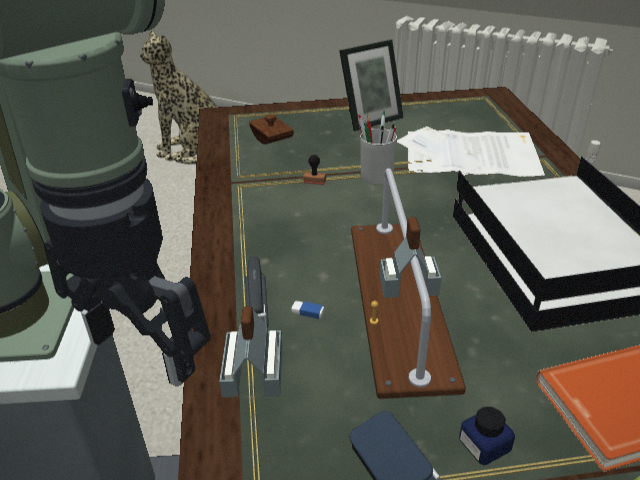

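In both views the caddy hangs over the rail at top (365,175) and side (410,265). It is level with the pin at top (361,209). The top camera puts the caddy at −64.9 mm and the pin at −65.6 mm; the side camera gives about −66 and −66.5 mm. The wide caddy at (400,304) hasn't moved.

```bash
python3 -c "
from workcell import *
print(sign_off())"
```

```text
the job is handed in; nothing more can be done
None
```

The narrow caddy is hanging on the rail at the brass pin, and the job is handed in at about 16 s of the 45 s allowed. I hooked it over the left third of the rail (about y +95 mm in the rail frame). I then slid it along, hooked all the way, to the pin, let go and moved the arm clear.

- **Position:** in the last pictures the caddy's middle was within about 1 mm of the pin along the rail. The top camera gave −64.9 mm for the caddy and −65.6 mm for the pin. The side camera gave about −66 mm and −66.5 mm. The two cameras differ by 1–2 mm, which is within their calibration.
- **Hanging:** it looks upright and square to the rail, and its position did not change between letting go and the last picture.
- **Forces:** every wrist force reading stayed below about 6 N. These were taken only at the end of each move call.
- **Wide caddy:** it stands where it was.

No check failed. One side-camera estimate during sliding, an outline fit on noisy depth, read about 2 mm off from the end-face measurement. I used the end face, and the top view afterwards agreed.

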